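Free the mended forceps from the bench clamp

ROBOT

A 6-joint arm with a two-finger parallel gripper is mounted at the origin on a cart in front of the work surface, level with it; the furniture and walls round the work are solid. World frame = base frame: x ahead of the robot, y to its left, z up, the work surface at z = 0. Lengths are in mm, angles in rad, forces in N, time in s.
With the tool pointing down it reaches from about 325 to 900 mm from the base axis. Payload 6.1 kg.
Tool frame: the origin (TCP) lies at the very end of the fingers, on their centre line; the grasp point (between the pads) lies 19 mm behind it; x points along the fingers, z is the direction in which the jaws open and shut, and the axes are right-handed (so a half turn about x gives the same grasp; the last joint's range is limited). The gripper opens to 85 mm and grips with 20 to 120 N. Pads are 22 mm wide; open, the fingers measure 114 mm over their backs; the gripper's body (76 mm by 85 mm) begins 54 mm behind the grasp point. The pads swing forward as they close: fully open they stand 13 mm farther back than shut.
Start: joints at [-1.297, 0.22, 1.526, -0, 1.395, -0.126], TCP at [243.264, -575.707, 231.3] pointing down, gripper open.
Joint ranges: [-2.98, 2.98], [-0.91, 2.08], [0.09, 2.57], [-1.24, 4.39], [0.2, 2.65], [-2.68, 2.68]. Speed limits (rad/s): [2.57, 2.57, 3.01, 3.14, 3.14, 3.14].

INTERFACE

Orientations are given as a 3x3 rotation matrix whose columns are the frame's x, y, z axes.
In Python, from bench import arm gives the robot as it stands. The module is installed in compiled form; this text tells all that it offers.
- The arm moves only by the tool apply_moves, never from a script. Its argument "steps" is a list of rows, each an object with "dp": the shift along the tool's x, y, z each as a share of 25 cm, from -1 to 1, a list of three; "delta_rot": the turn, a rotation vector about the tool's x, y, z each as a share of 60 degrees, from -1 to 1, a list of three. A call has 1 to 20 rows; each row is the pose to reach, as a shift and turn from the pose measured when the call began, along the tool's axes at that moment; what a row does not reach only later rows make up. A row lasts 1/12 s, in which the tool goes at most 41.7 mm and 7.16 degrees, less where a joint would pass 70% of its speed; a pose out of reach is approached as far as the arm can. A call with a number of a shift or a turn outside -1 to 1 is refused whole. A call with a gripper value outside its range is refused whole. "jaw" is the finger opening in mm, from 0 to 85.4, set as the call begins (left out, the last holds). The fingers move at their own pace and stop on an object; "force" is the grip in N (left out, the last holds). Time passes only in rows, so rows that repeat a pose let the fingers close. It gives the time, the measured TCP pose, the force and the opening at its end, in the units of the state.
- arm.get_state(): the state, without advancing time (a new reading comes with each control period).
- arm.capture(name): name is "side" or "top" or "wrist"; returns a dict with "frame" (384x512x3 uint8, red, green, blue), "intrinsics" (3x3 intrinsics, pixels), "R" (3x3) and "t" (3): a world point X has camera coordinates R X + t. Camera axes: x right, y down, z forward; pixel columns grow to the right and rows downward; lengths in mm; the calibration is good to about 2 mm. A picture is of the moment at which its call begins. There is no depth.
- arm.hand_in(): hands the job in, once; it reports no verdict.
Trained networks look in the newest picture that a camera, given by its name, has taken for a name from the list of things; names that differ only in an ending like _2 or _b are one class to them, and where a whole thing is asked for, a point or a joint stands for the part that bears it (a point fixed in the world has none). Each returns a list of dicts, best first, with "confidence" (0 to 1); they miss things now and then, are a little off and sometimes report something else, mostly with a low value. They report only what shows in the picture. A call takes as long as a camera call. They do not tell look-alikes from the thing itself.
- arm.trace(camera, label): "region" (384x512 bool, what is visible of it) and "rect" ([left, top, right, bottom] in pixels, round what is visible of it).
The state is a dict: "t": time; "qpos": joint angles; "dq": joint speeds; "joint_efforts": joint torques, N m; "eef_pos": TCP position; "ee_rot": TCP orientation; "force": force on the tool from outside, world axes, zero at the start; "ft_torque": the same for the moment, N m; "width": opening from 0.0 (shut) to 1.0 (fully open).
Only numpy, scipy, OpenCV 4.12 (cv2) and the standard library are available. Lean on these libraries where they do the work, as an engineer would, in place of code of your own. Each camera call takes 0.05 s, during which the arm holds its last target. There are 200 camera calls.

TASK

The joined end of the steel forceps has been glued and left in the small blue bench clamp. Unscrew the clamp's brass hexagon nut by about half a turn anticlockwise (seen from above); the clamp's upright stands in the way of a full turn, so do it in short swings, letting go, swinging back and taking the nut afresh each time. Only then draw the forceps out and lay them, without dropping them, on the middle of the green mat, leaving the other things on the bench where they are.

Things in the scene. Friction and masses are not known exactly. Their poses are not given: they have to be found in the camera images.
- clamp: Blue C-frame bench clamp fixed on the thin grey drainer (2 mm above the bench); place and yaw vary. Origin on the screw axis at its underside, z up; throat opens to -x. Base plate 12 mm thick, x -60 to +62, y -35 to +35 mm. Upright behind the screw: x +22 to +55, y -9 to +9, top at z 105 mm; fingers on the nut cannot pass it. Arm with the screw: z 48 to 66, 38 mm wide, front end at x -24 mm.
- clamp_nut (a joint): Angle of the brass hexagon nut, rad: grows anticlockwise seen from above (unscrewing, pad rises 2.5 mm per rad). Starts at 0 to 0.4, hard stop at 3.3; the pad is well clear of the forceps from 2.6 on. Turns against a friction of 0.12 N m, stays where it is left and does not rise. Fingers on it have about 40 degrees either way from the line along the clamp's y.
- nut_center (a point): Centre of the brass nut on the clamp's arm, 82 mm above the bench: 36 mm across flats, 41.6 across corners, 22 mm high. A screw end 14 mm across stands up to 17 mm out of its top. The point turns with the nut; its x axis (red mark on top) is square to one pair of flats, the other pairs face 60 and 120 degrees from it. At joint angle 0 its axes are the clamp's.
- pad_face (a point): Middle of the underside of the steel pad, 20 mm across, under the clamp's arm. It presses the forceps with about 5 N; its spring gives 1.5 mm before it lifts off them as the nut is unscrewed.
- forceps: Steel forceps lying on the clamp's base plate, loose, 127 mm long, 14 mm wide and 9 mm high at mid-length, about 30 g. Origin at mid-length on the underside (14 mm above the bench at first); y axis along them, +y to the joined end in the clamp, -y to the tips. To come out they are drawn at least 45 mm straight along the clamp's -x before being lifted.
- forceps_grip (a point): A point to grip the forceps: 24 mm from mid-length towards the tips, 3 mm above the underside. There they are 12 mm wide across their x axis, 6.5 mm high, and stand free beyond the base plate, so fingers can reach down beside them almost to the drainer.
- mat: Green mat, 150 mm square, 3 mm thick, fixed flat on the bench; origin at the middle of its underside. Place and yaw vary. A microscope 0.4 m tall stands fixed on the way between clamp and mat, behind x = 0.55 m, y 0.13 to 0.33 m: pass in front of it, nearer the robot.
- objective_case: Bystander: upright white screw case with a black cap, 37 mm across, 58 mm high; origin at the middle of its underside.
- eyepiece: Bystander: black eyepiece standing on its tube, 34 mm across, 46 mm high; origin at the middle of its underside.
- tin: Bystander: flat blue tin, 42 x 60 x 19 mm; origin at the middle of its underside.
- tube: Bystander: upright clear tube with a blue cap, 34 mm across, 108 mm high; origin at the middle of its underside.
There are look-alikes about, which are no part of the job. There is more than one size of the clamp; the job needs the larger.

How it is judged (in metres and radians):
On the way:
1. the nut is unscrewed to at least 2.6 rad while the forceps still lie in the clamp (within 20 mm of where they started) (value of joint clamp_nut above 2.6 rad and distance of forceps from where it was at the start of the episode below 0.02 m), for 0.2 s.
At the end, for the whole second after the job is handed in: The nut is unscrewed to 2.6 rad or more, and the forceps lie flat, released and at rest on the green mat, their middle within 45 mm of the mat's middle (value of joint clamp_nut above 2.6 rad and horizontal distance between forceps and mat below 0.045 m and height (world z) of forceps below 0.012 m and angle between forceps's own z axis and vertical below 0.25 rad and contact force between the fingers and forceps below 0.05 N and linear speed of forceps below 0.02 m/s); the robot touches nothing.
It fails at once if the forceps are let go while more than 50 mm above the bench (height (world z) of forceps above 0.05 m and contact force between the fingers and forceps below 0.02 N).
It fails at once if a bystander (white case, eyepiece, blue tin or capped tube) is shifted by more than 30 mm or knocked over (distance of any of objective_case, eyepiece, tin, tube from where it was at the start of the episode above 0.03 m or angle between any of objective_case, eyepiece, tube's own z axis and vertical above 0.7 rad).
It also fails if it takes over 58 s, if anything falls off the work surface, if the arm or the gripper's body presses on something with over 40 N, if the wrist force passes 120 N, or if a joint passes its speed limit or range.

## Working session

There is one attempt and no reset: what is moved stays moved. The work goes in short steps, Python scripts to look and compute and a tool call to move; the robot and the scene stay as the last step left them, time stands still between calls to the robot, and variables do not carry over. Pictures are saved under pics/ and viewed, about 8 in all and at most 12, crops included, and the job is handed in when it is done.

Besides the shell and the picture viewer there is one more tool, called by a JSON object that holds its "method" and its "body". apply_moves: Moves the arm, as the interface text tells. Its arguments: {"type":"object","properties":{"steps":{"type":"array","items":{"type":"object","properties":{"dp":{"type":"array","items":{"type":"number"}},"delta_rot":{"type":"array","items":{"type":"number"}}}}},"jaw":{"type":"number"},"force":{"type":"number"}},"required":["steps"]}

```bash
mkdir -p pics
cat > h.py <<'E'
import numpy as np, cv2
from bench import arm
def shot(c,fn=None):
    d=arm.capture(c)
    if fn: cv2.imwrite('pics/'+fn,d['frame'][:,:,::-1])
    return d
def ray(d,u,v,z):
    "world point on plane z seen at pixel"
    R=np.array(d['R']);t=np.array(d['t']);K=np.array(d['intrinsics'])
    c=-R.T@t; r=R.T@np.linalg.solve(K,[u,v,1.]); return c+r*(z-c[2])/r[2]
def proj(d,X):
    p=np.array(d['intrinsics'])@(np.array(d['R'])@np.array(X,float)+np.array(d['t'])); return p[:2]/p[2]
def tr(c,l):
    out=[]
    for r in arm.trace(c,l):
        m=np.array(r['region']); ys,xs=np.nonzero(m)
        print(c,l,round(r['confidence'],2),np.round(r['rect']).tolist(),'cen',xs.mean().round(1),ys.mean().round(1),len(xs)); out.append(m)
    return out
E
python3 - <<'E'
from h import *
np.set_printoptions(precision=3,suppress=True)
s=arm.get_state();print(s)
a=shot('top','top0.png');b=shot('side','side0.png')
cv2.imwrite('pics/both.png',np.hstack([a['frame'],b['frame']])[:,:,::-1][:, :, :] if 0 else cv2.resize(np.vstack([a['frame'],b['frame']])[:,:,::-1],(800,1200))[:600])
for l in ['clamp','clamp_nut','forceps','mat','tin','tube','eyepiece','objective_case']:
    tr('top',l);tr('side',l)
for d in (a,b): print(-np.array(d['R']).T@d['t'], d['R'],d['intrinsics'])
E
```

```text
{'t': 0.0, 'qpos': array([-1.297,  0.221,  1.528,  0.   ,  1.395, -0.126]), 'dq': array([-0.   , -0.002,  0.001,  0.   , -0.001, -0.   ]), 'joint_efforts': array([ -0.   , -49.69 , -38.94 ,  -0.   ,   0.011,  -0.   ]), 'eef_pos': array([ 243.122, -575.119,  230.204]), 'ee_rot': array([[-0.001,  0.921,  0.389],
       [ 0.002,  0.389, -0.921],
       [-1.   ,  0.   , -0.002]]), 'force': array([ 0.628, -0.697, -0.466]), 'ft_torque': array([-0.021,  0.086,  0.038]), 'width': 0.995419442371631}
top clamp 0.88 [272.0, 193.0, 317.0, 212.0] cen 294.2 200.1 827
top clamp 0.6 [282.0, 231.0, 309.0, 250.0] cen 294.2 240.6 435
side clamp 0.97 [285.0, 190.0, 319.0, 225.0] cen 302.0 208.1 927
side clamp 0.85 [276.0, 225.0, 307.0, 253.0] cen 292.4 239.0 602
top clamp_nut 0.43 [291.0, 235.0, 305.0, 246.0] cen 295.6 239.3 69
side clamp_nut 0.63 [298.0, 193.0, 309.0, 205.0] cen 298.9 196.7 103
side clamp_nut 0.49 [287.0, 226.0, 296.0, 234.0] cen 291.4 230.0 76
side forceps 0.65 [284.0, 211.0, 297.0, 214.0] cen 289.0 209.4 34
top mat 0.57 [131.0, 211.0, 180.0, 257.0] cen 152.0 232.5 2150
side mat 0.76 
[... 257 characters left out ...]
.0, 152.0, 160.0, 180.0] cen 155.4 167.5 212
side eyepiece 0.53 [261.0, 173.0, 266.0, 186.0] cen 263.0 177.4 96
top objective_case 0.31 [126.0, 209.0, 178.0, 259.0] cen 152.1 232.6 2177
top objective_case 0.18 [289.0, 188.0, 299.0, 205.0] cen 295.6 195.9 138
side objective_case 0.76 [334.0, 240.0, 352.0, 255.0] cen 341.1 247.5 226
[ 287.691   18.199 1447.736] [[ 0.016 -1.     0.005]
 [-0.98  -0.017 -0.197]
 [ 0.197 -0.002 -0.98 ]] [[450.722   0.    254.607]
 [  0.    450.722 193.358]
 [  0.      0.      1.   ]]
[-554.337 -267.653 1004.256] [[ 0.25  -0.968  0.002]
 [-0.599 -0.156 -0.785]
 [ 0.761  0.195 -0.619]] [[464.043   0.    259.349]
 [  0.    464.043 185.713]
 [  0.      0.      1.   ]]
```

View pics/top0.png

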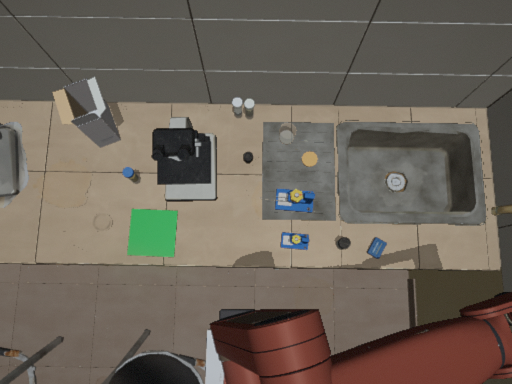

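View pics/side0.png

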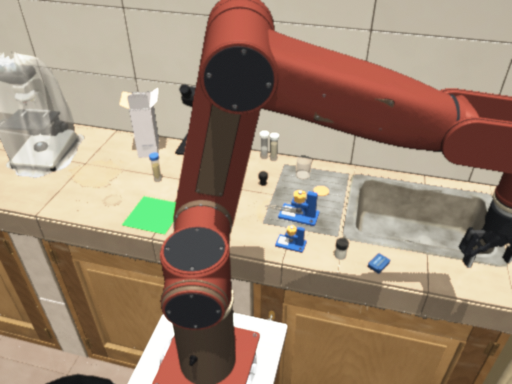

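Two clamps show: the larger on the grey drainer at top (295,200) / side (300,208), the smaller on bare bench at top (295,241) / side (291,239). The one on the drainer fits the description. I'll confirm it in an enlarged crop and compute positions.

Run:
```python
from h import *
np.set_printoptions(precision=1,suppress=True)
a=shot('top');b=shot('side');w=shot('wrist','w0.png')
c1=cv2.resize(a['frame'][175:265,250:340],(540,540),interpolation=cv2.INTER_CUBIC)
cv2.imwrite('pics/crop1.png',c1[:,:,::-1])
g=lambda d,u,v,z:print(u,v,ray(d,u,v,z))
g(a,296,196,95);g(a,295,240,60);g(a,152,232.5,3);g(a,376,247.5,19);g(a,343,243,50);g(a,130,173,108);g(a,248,157,46);g(b,299,197,95);g(b,151.3,215,3)
c,n=arm.trace('top','mat')[0]['region'],0
print(cv2.minAreaRect(np.argwhere(c)[:,::-1].astype(np.float32)))
print('wristcam',-np.array(w['R']).T@w['t'],w['R'],w['intrinsics'])
```

```text
296 196 [ 554.  -110.9   95. ]
295 240 [ 422.9 -110.9   60. ]
152 232.5 [444.8 342.9   3. ]
376 247.5 [ 407.5 -370.9   19. ]
343 243 [ 417.1 -260.6   50. ]
130 173 [614.3 397.6 108. ]
248 157 [689.2  39.   46. ]
299 197 [ 539.7 -113.2   95. ]
151.3 215 [440.5 346.7   3. ]
((152.28167724609375, 232.08485412597656), (46.804107666015625, 47.61271667480469), 2.726310968399048)
wristcam [ 312.6 -546.2  373.4] [[ 0.4 -0.9 -0. ]
 [-0.9 -0.4  0.3]
 [-0.3 -0.1 -1. ]] [[329.6   0.  250.1]
 [  0.  329.6 186.2]
 [  0.    0.    1. ]]
```

View pics/crop1.png

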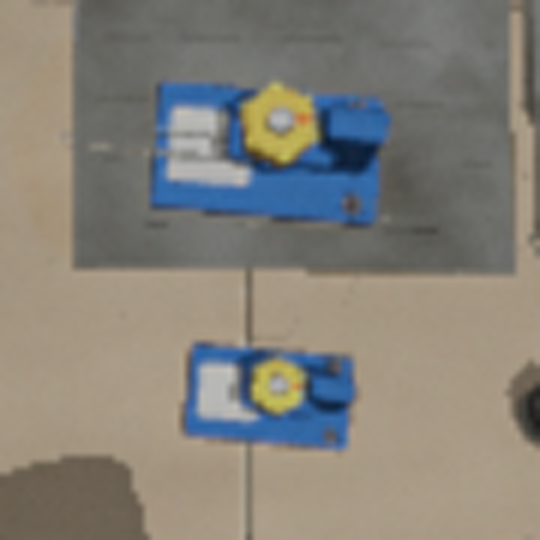

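The crop confirms it: the upper clamp at (270,150) is larger, stands on the drainer and has the forceps tips sticking out to the left at (90,147). The lower one at (270,390) is the small, empty look-alike. Moving over the clamp.

{"method": "apply_moves", "body": {"steps": [{"dp": [0, 0.88, -0.53], "delta_rot": [-0.56, 0, 0]}, {"dp": [0, 0.88, -0.53], "delta_rot": [-0.56, 0, 0]}, {"dp": [0, 0.88, -0.53], "delta_rot": [-0.56, 0, 0]}, {"dp": [0, 0.88, -0.53], "delta_rot": [-0.56, 0, 0]}, {"dp": [0, 0.88, -0.53], "delta_rot": [-0.56, 0, 0]}, {"dp": [0, 0.88, -0.53], "delta_rot": [-0.56, 0, 0]}, {"dp": [0, 0.88, -0.53], "delta_rot": [-0.56, 0, 0]}, {"dp": [0, 0.88, -0.53], "delta_rot": [-0.56, 0, 0]}, {"dp": [0, 0.88, -0.53], "delta_rot": [-0.56, 0, 0]}, {"dp": [0, 0.88, -0.53], "delta_rot": [-0.56, 0, 0]}]}}

```text
t: 1.93
eef_pos: [393.7, -369.2, 231.4]
ee_rot: [[-0.0, 0.553, 0.833], [-0.001, 0.833, -0.553], [-1.0, -0.001, 0.0]]
force: [0.2, -0.3, -0.7]
width: 1.002
```

{"method": "apply_moves", "body": {"steps": [{"dp": [0, 1, 0.04], "delta_rot": [-0.56, 0, 0]}, {"dp": [0, 1, 0.04], "delta_rot": [-0.56, 0, 0]}, {"dp": [0, 1, 0.04], "delta_rot": [-0.56, 0, 0]}, {"dp": [0, 1, 0.04], "delta_rot": [-0.56, 0, 0]}, {"dp": [0, 1, 0.04], "delta_rot": [-0.56, 0, 0]}, {"dp": [0, 1, 0.04], "delta_rot": [-0.56, 0, 0]}, {"dp": [0, 1, 0.04], "delta_rot": [-0.56, 0, 0]}, {"dp": [0, 1, 0.04], "delta_rot": [-0.56, 0, 0]}, {"dp": [0, 1, 0.04], "delta_rot": [-0.56, 0, 0]}, {"dp": [0, 1, 0.04], "delta_rot": [-0.56, 0, 0]}]}}

```text
t: 2.77
eef_pos: [539.4, -168.3, 231.0]
ee_rot: [[-0.001, 0.002, 1.0], [-0.001, 1.0, -0.002], [-1.0, -0.001, -0.001]]
force: [1.1, -0.3, 0.6]
width: 1.001
```

Run:
```python
from h import *
np.set_printoptions(precision=3,suppress=True)
w=shot('wrist','w1.png')
cv2.imwrite('pics/w1b.png',cv2.resize(w['frame'],(800,600),interpolation=cv2.INTER_CUBIC)[:,:,::-1])
for l in ['clamp','clamp_nut','forceps']: tr('wrist',l)
print(arm.get_state()['eef_pos'],-np.array(w['R']).T@w['t'])
```

```text
wrist clamp 0.96 [111.0, 60.0, 172.0, 148.0] cen 144.0 103.4 4426
wrist clamp 0.62 [234.0, 38.0, 311.0, 176.0] cen 269.0 100.9 8019
wrist clamp_nut 0.82 [248.0, 87.0, 302.0, 129.0] cen 274.0 105.0 1469
wrist forceps 0.74 [272.0, 0.0, 282.0, 21.0] cen 278.6 13.1 35
[ 539.665 -167.696  231.256] [539.444 -92.556 372.979]
```

View pics/w1b.png

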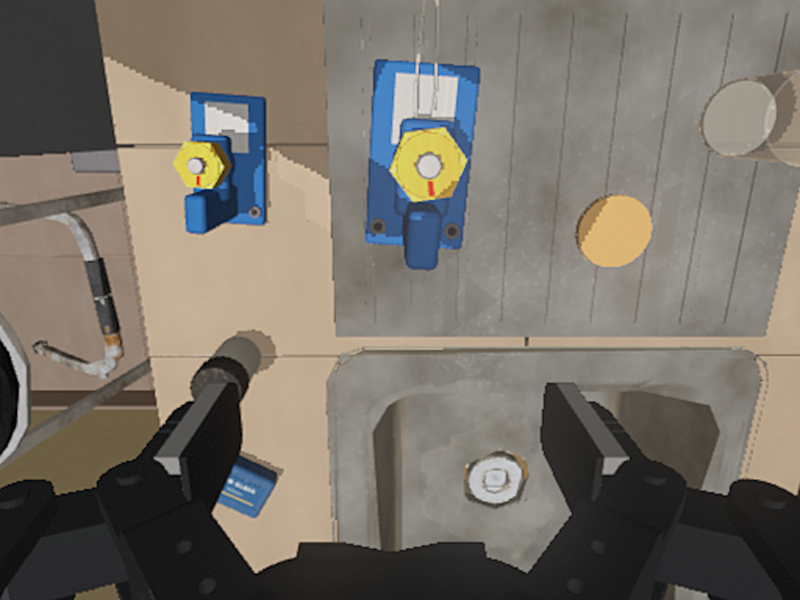

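Clamp base corners at about (375,60),(480,67),(461,250),(365,242); nut centred at (429,165) with its red mark at (431,188); forceps leave at the top (428,50).

Run:
```python
from h import *
np.set_printoptions(precision=3,suppress=True)
w=shot('wrist'); f=w['frame']; hsv=cv2.cvtColor(f,cv2.COLOR_RGB2HSV)
k=512/800
P=np.array([ray(w,u*k,v*k,14)[:2] for u,v in [(375,60),(480,67),(461,250),(365,242)]])
print('base',P, 'sides',np.linalg.norm(np.roll(P,-1,0)-P,axis=1))
mid_f=P[:2].mean(0);mid_b=P[2:].mean(0);d=mid_b-mid_f
print('clamp yaw',np.degrees(np.arctan2(d[1],d[0])), 'origin',mid_f+d*60/122)
m=((hsv[...,0]>20)&(hsv[...,0]<34)&(hsv[...,1]>120)).astype(np.uint8); m[:, :220]=0;m[:,330:]=0;m[:70]=0;m[135:]=0
c=max(cv2.findContours(m,0,2)[0],key=cv2.contourArea)
h=cv2.approxPolyDP(cv2.convexHull(c),2.5,True)[:,0]
for p in h: print(p,ray(w,*p,93)[:2])
r=((hsv[...,0]<8)|(hsv[...,0]>172))&(hsv[...,1]>150); r[:, :220]=0;r[:,330:]=0;r[:70]=0;r[135:]=0
y,x=np.nonzero(r);print('red',len(x),x.mean(),y.mean(),ray(w,x.mean(),y.mean(),93)[:2])
print('screw end',ray(w,428*k,166*k,106))
cv2.imwrite('pics/nut.png',cv2.resize(f[70:140,230:320],(720,560),interpolation=cv2.INTER_CUBIC)[:,:,::-1])
```

```text
base [[ 529.28   -48.53 ]
 [ 596.804  -52.796]
 [ 589.238 -173.129]
 [ 520.898 -167.218]] sides [ 67.659 120.571  68.595 118.984]
clamp yaw -93.81737975220847 origin [ 559.12  -109.439]
[283  83] [566.072 -91.405]
[297 102] [ 578.037 -106.383]
[295 109] [ 576.605 -112.017]
[282 126] [ 566.194 -125.982]
[264 129] [ 551.055 -128.468]
[249 109] [ 538.427 -111.952]
[258  86] [545.799 -93.698]
red 22 274.95454545454544 121.0909090909091 [ 560.174 -121.891]
screw end [ 558.162 -108.93   106.   ]
```

View pics/nut.png

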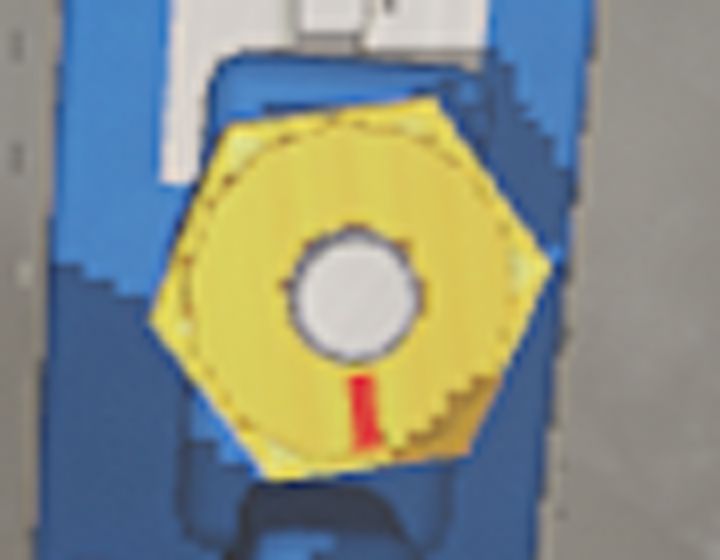

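θ0 ≈ 0.2 rad; the flats face about −22° in the world, clamp y is at −4°. First grip is at −22°, centre (558,−109.5).

{"method": "apply_moves", "body": {"jaw": 62, "force": 60, "steps": [{"dp": [0.2, 0.234, 0.074], "delta_rot": [0.367, 0, 0]}, {"dp": [0.36, 0.234, 0.074], "delta_rot": [0.367, 0, 0]}, {"dp": [0.36, 0.234, 0.074], "delta_rot": [0.367, 0, 0]}, {"dp": [0.36, 0.234, 0.074], "delta_rot": [0.367, 0, 0]}, {"dp": [0.36, 0.234, 0.074], "delta_rot": [0.367, 0, 0]}, {"dp": [0.36, 0.234, 0.074], "delta_rot": [0.367, 0, 0]}, {"dp": [0.45, 0.234, 0.074], "delta_rot": [0.367, 0, 0]}, {"dp": [0.55, 0.234, 0.074], "delta_rot": [0.367, 0, 0]}, {"dp": [0.6, 0.234, 0.074], "delta_rot": [0.367, 0, 0]}, {"dp": [0.64, 0.234, 0.074], "delta_rot": [0.367, 0, 0]}, {"dp": [0.64, 0.234, 0.074], "delta_rot": [0.367, 0, 0]}, {"dp": [0.64, 0.234, 0.074], "delta_rot": [0.367, 0, 0]}]}}

```text
t: 4.02
eef_pos: [558.8, -109.7, 72.2]
ee_rot: [[0.001, 0.376, 0.927], [-0.001, 0.927, -0.376], [-1.0, -0.001, 0.001]]
force: [-0.4, -0.9, 0.1]
width: 0.726
```

Run:
```python
from h import *
w=shot('wrist'); 
cv2.imwrite('pics/w2.png',cv2.resize(w['frame'],(640,480),interpolation=cv2.INTER_CUBIC)[:,:,::-1])
print(arm.get_state())
tr('wrist','clamp_nut')
print([proj(w,[558,-109.5,z])*1.25 for z in (93,71)])
```

```text
{'t': 4.0667, 'qpos': array([-3.31533147e-01,  2.56372047e-01,  1.80154091e+00, -9.76778565e-04,
        1.08166764e+00,  5.41204358e-02]), 'dq': array([ 0.0049866 , -0.00856981, -0.004872  ,  0.00102048, -0.00182704,
        0.00258895]), 'joint_efforts': array([-6.78391708e-02, -4.53038478e+01, -3.29813683e+01, -9.57406650e-03,
        3.15778563e-02, -1.24022568e-02]), 'eef_pos': array([ 559.25934022, -109.6965298 ,   72.67569969]), 'ee_rot': array([[ 1.62202122e-03,  3.75740933e-01,  9.26723324e-01],
       [-1.47026467e-03,  9.26724438e-01, -3.75738811e-01],
       [-9.99997604e-01, -7.53072237e-04,  2.05560532e-03]]), 'force': array([ 0.7662892 , -0.52101161,  0.6179218 ]), 'ft_torque': array([ 0.01427212, -0.01724343, -0.03025607]), 'width': 0.7257695859640727}
wrist clamp_nut 0.74 [5.0, 290.0, 54.0, 336.0] cen 23.7 309.2 1010
wrist clamp_nut 0.6 [206.0, 210.0, 297.0, 314.0] cen 251.1 259.1 6123
[array([311.28222209, 341.3390699 ]), array([311.42997431, 310.09540644])]
```

View pics/w2.png

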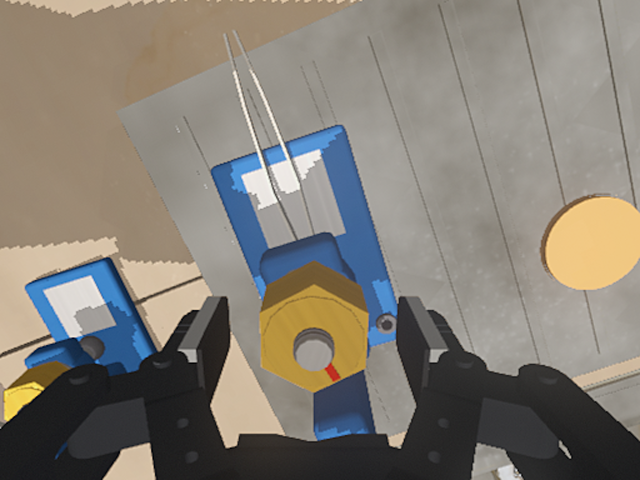

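Nut sits midway between the pads, flats parallel to them. Closing and making the first swing (56°).

{"method": "apply_moves", "body": {"jaw": 30, "force": 60, "steps": [{"dp": [0, 0, 0], "delta_rot": [0, 0, 0]}, {"dp": [0, 0, 0], "delta_rot": [0, 0, 0]}, {"dp": [0, 0, 0], "delta_rot": [0, 0, 0]}, {"dp": [0, 0, 0], "delta_rot": [0, 0, 0]}, {"dp": [0, 0, 0], "delta_rot": [0, 0, 0]}, {"dp": [0, 0, 0], "delta_rot": [0, 0, 0]}, {"dp": [0, 0, 0], "delta_rot": [0, 0, 0]}]}}

```text
t: 4.7
eef_pos: [559.3, -109.5, 74.6]
ee_rot: [[0.001, 0.375, 0.927], [-0.001, 0.927, -0.375], [-1.0, -0.001, 0.002]]
force: [-7.0, 2.7, 9.9]
width: 0.406
```

{"method": "apply_moves", "body": {"steps": [{"dp": [0, 0, 0], "delta_rot": [-0.08, 0, 0]}, {"dp": [0, 0, 0], "delta_rot": [-0.16, 0, 0]}, {"dp": [0, 0, 0], "delta_rot": [-0.24, 0, 0]}, {"dp": [0, 0, 0], "delta_rot": [-0.32, 0, 0]}, {"dp": [0, 0, 0], "delta_rot": [-0.4, 0, 0]}, {"dp": [0, 0, 0], "delta_rot": [-0.48, 0, 0]}, {"dp": [0, 0, 0], "delta_rot": [-0.56, 0, 0]}, {"dp": [0, 0, 0], "delta_rot": [-0.64, 0, 0]}, {"dp": [0, 0, 0], "delta_rot": [-0.72, 0, 0]}, {"dp": [0, 0, 0], "delta_rot": [-0.8, 0, 0]}, {"dp": [0, 0, 0], "delta_rot": [-0.87, 0, 0]}, {"dp": [0, 0, 0], "delta_rot": [-0.93, 0, 0]}, {"dp": [0, 0, 0], "delta_rot": [-0.93, 0, 0]}, {"dp": [0, 0, 0], "delta_rot": [-0.93, 0, 0]}]}}

```text
t: 5.87
eef_pos: [558.8, -109.4, 74.7]
ee_rot: [[0.0, -0.554, 0.832], [-0.001, 0.832, 0.554], [-1.0, -0.001, -0.0]]
force: [-3.0, -1.1, -0.1]
width: 0.409
```

{"method": "apply_moves", "body": {"jaw": 62, "steps": [{"dp": [0, 0, 0], "delta_rot": [0, 0, 0]}, {"dp": [0, 0, 0], "delta_rot": [0, 0, 0]}, {"dp": [0, 0, 0], "delta_rot": [0, 0, 0]}, {"dp": [0, 0, 0], "delta_rot": [0, 0, 0]}, {"dp": [0, 0, 0], "delta_rot": [0, 0, 0]}, {"dp": [0, 0, 0], "delta_rot": [0.3, 0, 0]}, {"dp": [0, 0, 0], "delta_rot": [0.5, 0, 0]}, {"dp": [0, 0, 0], "delta_rot": [0.7, 0, 0]}, {"dp": [0, 0, 0], "delta_rot": [0.9, 0, 0]}, {"dp": [0, 0, 0], "delta_rot": [1, 0, 0]}, {"dp": [0, 0, 0], "delta_rot": [1, 0, 0]}, {"dp": [0, 0, 0], "delta_rot": [1, 0, 0]}, {"dp": [0, 0, 0], "delta_rot": [1, 0, 0]}, {"dp": [0, 0, 0], "delta_rot": [1, 0, 0]}, {"dp": [0, 0, 0], "delta_rot": [1, 0, 0]}, {"dp": [0, 0, 0], "delta_rot": [1, 0, 0]}, {"dp": [0, 0, 0], "delta_rot": [1, 0, 0]}]}}

```text
t: 7.28
eef_pos: [558.9, -109.4, 74.7]
ee_rot: [[0.001, 0.442, 0.897], [-0.002, 0.897, -0.442], [-1.0, -0.001, 0.001]]
force: [0.9, -0.2, -0.3]
width: 0.726
```

Run:
```python
from h import *
w=shot('wrist'); 
cv2.imwrite('pics/w3.png',cv2.resize(w['frame'],(640,480),interpolation=cv2.INTER_CUBIC)[:,:,::-1])
print(arm.get_state()['ee_rot'])
```

```text
[[ 5.44024844e-04  4.42457100e-01  8.96789506e-01]
 [-1.48434209e-03  8.96789008e-01 -4.42455954e-01]
 [-9.99998750e-01 -1.09043538e-03  1.14463320e-03]]
```

View pics/w3.png

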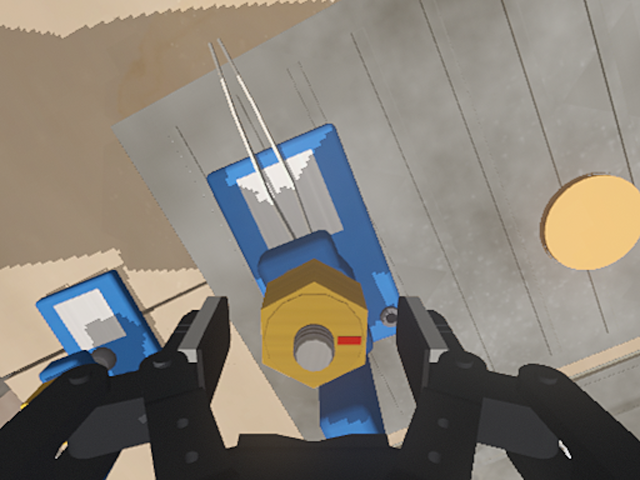

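The red mark now points at the right-hand pad (348,341): the nut turned as planned, and the flats are again parallel to the pads. Second swing (60°).

{"method": "apply_moves", "body": {"jaw": 30, "steps": [{"dp": [0, 0, 0], "delta_rot": [0, 0, 0]}, {"dp": [0, 0, 0], "delta_rot": [0, 0, 0]}, {"dp": [0, 0, 0], "delta_rot": [0, 0, 0]}, {"dp": [0, 0, 0], "delta_rot": [0, 0, 0]}, {"dp": [0, 0, 0], "delta_rot": [0, 0, 0]}, {"dp": [0, 0, 0], "delta_rot": [0, 0, 0]}, {"dp": [0, 0, 0], "delta_rot": [-0.1, 0, 0]}, {"dp": [0, 0, 0], "delta_rot": [-0.2, 0, 0]}, {"dp": [0, 0, 0], "delta_rot": [-0.3, 0, 0]}, {"dp": [0, 0, 0], "delta_rot": [-0.4, 0, 0]}, {"dp": [0, 0, 0], "delta_rot": [-0.5, 0, 0]}, {"dp": [0, 0, 0], "delta_rot": [-0.6, 0, 0]}, {"dp": [0, 0, 0], "delta_rot": [-0.7, 0, 0]}, {"dp": [0, 0, 0], "delta_rot": [-0.8, 0, 0]}, {"dp": [0, 0, 0], "delta_rot": [-0.9, 0, 0]}, {"dp": [0, 0, 0], "delta_rot": [-1, 0, 0]}, {"dp": [0, 0, 0], "delta_rot": [-1, 0, 0]}, {"dp": [0, 0, 0], "delta_rot": [-1, 0, 0]}]}}

```text
t: 8.83
eef_pos: [558.8, -109.6, 75.1]
ee_rot: [[0.0, -0.553, 0.833], [-0.002, 0.833, 0.553], [-1.0, -0.002, -0.001]]
force: [-3.0, -0.6, 5.6]
width: 0.408
```

{"method": "apply_moves", "body": {"jaw": 62, "steps": [{"dp": [0, 0, 0], "delta_rot": [0, 0, 0]}, {"dp": [0, 0, 0], "delta_rot": [0, 0, 0]}, {"dp": [0, 0, 0], "delta_rot": [0, 0, 0]}, {"dp": [0, 0, 0], "delta_rot": [0, 0, 0]}, {"dp": [0, 0, 0], "delta_rot": [0, 0, 0]}, {"dp": [0, 0, 0], "delta_rot": [0.3, 0, 0]}, {"dp": [0, 0, 0], "delta_rot": [0.5, 0, 0]}, {"dp": [0, 0, 0], "delta_rot": [0.7, 0, 0]}, {"dp": [0, 0, 0], "delta_rot": [0.9, 0, 0]}, {"dp": [0, 0, 0], "delta_rot": [1, 0, 0]}, {"dp": [0, 0, 0], "delta_rot": [1, 0, 0]}, {"dp": [0, 0, 0], "delta_rot": [1, 0, 0]}, {"dp": [0, 0, 0], "delta_rot": [1, 0, 0]}, {"dp": [0, 0, 0], "delta_rot": [1, 0, 0]}, {"dp": [0, 0, 0], "delta_rot": [1, 0, 0]}, {"dp": [0, 0, 0], "delta_rot": [1, 0, 0]}, {"dp": [0, 0, 0], "delta_rot": [1, 0, 0]}]}}

```text
t: 10.25
eef_pos: [558.8, -109.5, 75.0]
ee_rot: [[0.0, 0.443, 0.896], [-0.002, 0.896, -0.443], [-1.0, -0.001, 0.001]]
force: [-0.1, -0.0, -0.1]
width: 0.729
```

{"method": "apply_moves", "body": {"jaw": 30, "steps": [{"dp": [0, 0, 0], "delta_rot": [0, 0, 0]}, {"dp": [0, 0, 0], "delta_rot": [0, 0, 0]}, {"dp": [0, 0, 0], "delta_rot": [0, 0, 0]}, {"dp": [0, 0, 0], "delta_rot": [0, 0, 0]}, {"dp": [0, 0, 0], "delta_rot": [0, 0, 0]}, {"dp": [0, 0, 0], "delta_rot": [0, 0, 0]}, {"dp": [0, 0, 0], "delta_rot": [-0.1, 0, 0]}, {"dp": [0, 0, 0], "delta_rot": [-0.2, 0, 0]}, {"dp": [0, 0, 0], "delta_rot": [-0.3, 0, 0]}, {"dp": [0, 0, 0], "delta_rot": [-0.4, 0, 0]}, {"dp": [0, 0, 0], "delta_rot": [-0.5, 0, 0]}, {"dp": [0, 0, 0], "delta_rot": [-0.6, 0, 0]}, {"dp": [0, 0, 0], "delta_rot": [-0.68, 0, 0]}, {"dp": [0, 0, 0], "delta_rot": [-0.7, 0, 0]}, {"dp": [0, 0, 0], "delta_rot": [-0.7, 0, 0]}, {"dp": [0, 0, 0], "delta_rot": [-0.7, 0, 0]}]}}

```text
t: 11.58
eef_pos: [558.9, -109.6, 75.4]
ee_rot: [[0.001, -0.268, 0.963], [-0.002, 0.963, 0.268], [-1.0, -0.002, 0.0]]
force: [-1.5, -0.4, 5.3]
width: 0.405
```

{"method": "apply_moves", "body": {"jaw": 62, "steps": [{"dp": [0, 0, 0], "delta_rot": [0, 0, 0]}, {"dp": [0, 0, 0], "delta_rot": [0, 0, 0]}, {"dp": [0, 0, 0], "delta_rot": [0, 0, 0]}, {"dp": [0, 0, 0], "delta_rot": [0, 0, 0]}, {"dp": [0, 0, 0], "delta_rot": [0, 0, 0]}, {"dp": [-0.1, 0, 0], "delta_rot": [0, 0, 0]}, {"dp": [-0.3, 0, 0], "delta_rot": [0, 0, 0]}, {"dp": [-0.5, 0, 0], "delta_rot": [0.1, 0, 0]}, {"dp": [-0.5, 0.19, 0.05], "delta_rot": [0.2, 0, 0]}, {"dp": [-0.5, 0.19, 0.05], "delta_rot": [0.32, 0, 0]}, {"dp": [-0.5, 0.19, 0.05], "delta_rot": [0.32, 0, 0]}, {"dp": [-0.5, 0.19, 0.05], "delta_rot": [0.32, 0, 0]}, {"dp": [-0.5, 0.19, 0.05], "delta_rot": [0.32, 0, 0]}]}}

```text
t: 12.67
eef_pos: [557.6, -60.6, 199.3]
ee_rot: [[-0.001, 0.06, 0.998], [-0.002, 0.998, -0.06], [-1.0, -0.002, -0.001]]
force: [0.0, -0.4, 0.4]
width: 0.728
```

Run:
```python
from h import *
np.set_printoptions(precision=3,suppress=True)
w=shot('wrist'); 
cv2.imwrite('pics/w4.png',cv2.resize(w['frame'],(800,600),interpolation=cv2.INTER_CUBIC)[:,:,::-1])
s=arm.get_state();print(s['eef_pos'],s['ee_rot'])
tr('wrist','clamp_nut')
for m in tr('wrist','forceps'):
    y,x=np.nonzero(m); print('ends',ray(w,x[y.argmin()],y.min(),17)[:2],ray(w,x[y.argmax()],y.max(),17)[:2])
    P=np.array([ray(w,a,b,17)[:2] for a,b in zip(x[::3],y[::3])]); print(cv2.fitLine(P.astype(np.float32),cv2.DIST_HUBER,0,.01,.01).ravel(),P.min(0),P.max(0))
```

```text
[557.496 -60.819 199.067] [[-0.001  0.061  0.998]
 [-0.002  0.998 -0.061]
 [-1.    -0.002 -0.001]]
wrist clamp_nut 0.97 [231.0, 210.0, 284.0, 262.0] cen 255.8 233.9 1650
wrist clamp_nut 0.61 [101.0, 218.0, 134.0, 250.0] cen 115.8 232.8 799
wrist forceps 0.62 [249.0, 101.0, 260.0, 192.0] cen 255.6 146.3 185
ends [561.726   1.808] [564.427 -91.612]
[  0.013   1.    566.324 -44.224] [553.935 -90.588] [568.402   1.808]
```

View pics/w4.png

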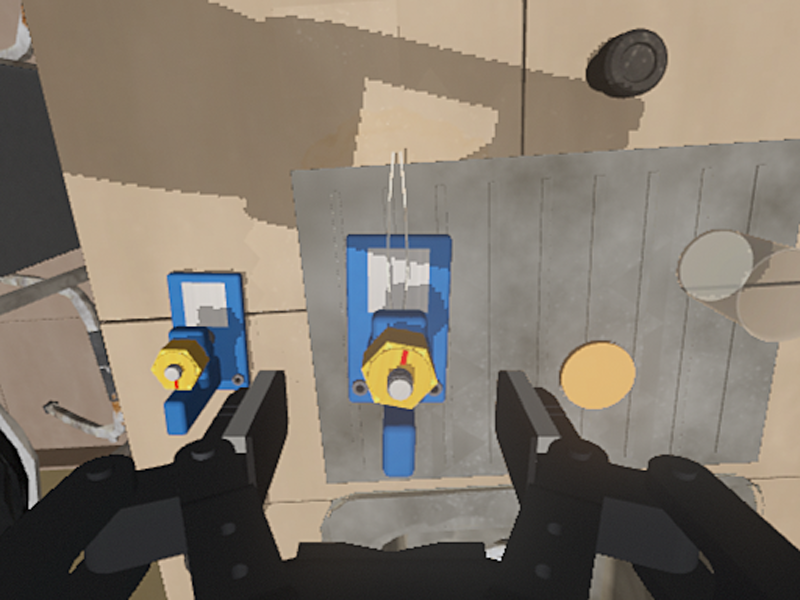

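Red mark now at (404,356), pointing away from the upright: about 168–170° unscrewed (≈2.95 rad). Forceps tips at (398,152), base front edge at y≈238. Now the grip geometry.

Run:
```python
from h import *
np.set_printoptions(precision=1,suppress=True)
w=shot('wrist');k=.64
for n,u,v,z in [('tipL',393,152,17),('tipR',405,150,17),('legL@200',389,200,20),('legR',405,200,20),('L@232',390,232,20),('R@232',406,232,20),('baseL',348,237,14),('baseR',450,237,14),('baseBR',446,402,14)]: print(n,ray(w,u*k,v*k,z))
cv2.imwrite('pics/fc.png',cv2.resize(w['frame'][85:210,205:305],(600,750)[:2],interpolation=cv2.INTER_CUBIC)[:600,:,::-1])
```

```text
tipL [562.3   2.2  17. ]
tipR [569.6   2.9  17. ]
legL@200 [558.  -26.2  20. ]
legR [567.9 -26.8  20. ]
L@232 [557.4 -46.2  20. ]
R@232 [567.4 -46.9  20. ]
baseL [530.1 -48.9  14. ]
baseR [595.7 -53.   14. ]
baseBR [ 589.4 -172.2   14. ]
```

View pics/fc.png

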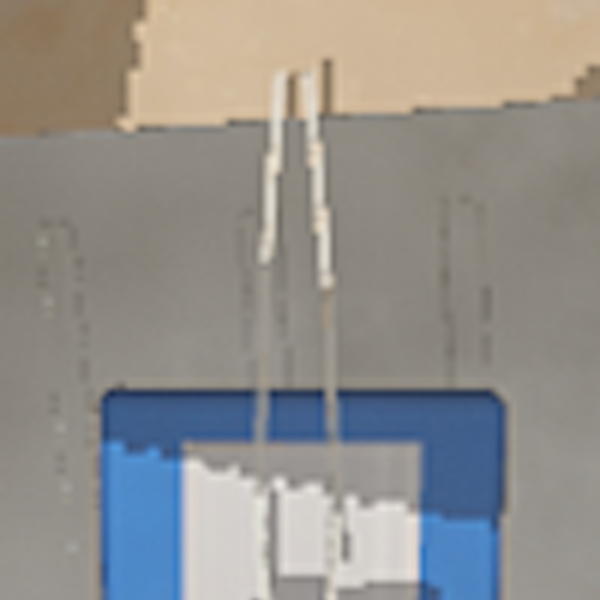

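{"method": "apply_moves", "body": {"jaw": 36, "force": 40, "steps": [{"dp": [0.1, 0.104, 0.016], "delta_rot": [0, 0, 0]}, {"dp": [0.25, 0.104, 0.016], "delta_rot": [0, 0, 0]}, {"dp": [0.4, 0.104, 0.016], "delta_rot": [0, 0, 0]}, {"dp": [0.5, 0.104, 0.016], "delta_rot": [0, 0, 0]}, {"dp": [0.56, 0.104, 0.016], "delta_rot": [0, 0, 0]}, {"dp": [0.62, 0.104, 0.016], "delta_rot": [0, 0, 0]}, {"dp": [0.67, 0.104, 0.016], "delta_rot": [0, 0, 0]}, {"dp": [0.71, 0.104, 0.016], "delta_rot": [0, 0, 0]}, {"dp": [0.74, 0.104, 0.016], "delta_rot": [0, 0, 0]}, {"dp": [0.76, 0.104, 0.016], "delta_rot": [0, 0, 0]}, {"dp": [0.768, 0.104, 0.016], "delta_rot": [0, 0, 0]}, {"dp": [0.772, 0.104, 0.016], "delta_rot": [0, 0, 0]}, {"dp": [0.772, 0.104, 0.016], "delta_rot": [0, 0, 0]}]}}

```text
t: 13.95
eef_pos: [563.5, -35.6, 6.7]
ee_rot: [[-0.0, 0.063, 0.998], [-0.002, 0.998, -0.063], [-1.0, -0.002, -0.0]]
force: [0.0, -1.2, 0.1]
width: 0.419
```

Run:
```python
from h import *
w=shot('wrist'); 
cv2.imwrite('pics/w5.png',cv2.resize(w['frame'],(640,480),interpolation=cv2.INTER_CUBIC)[:,:,::-1])
```

```text
(no output)
```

View pics/w5.png

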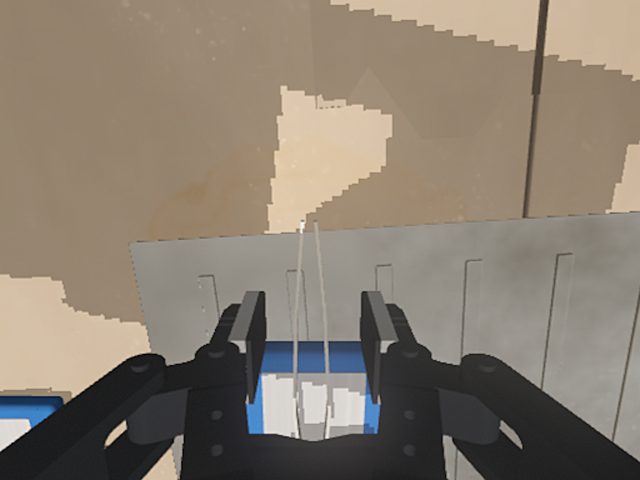

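Forceps lie between the pads (legs at 297/325, pads at 256/372). Closing, then drawing out along clamp −x.

{"method": "apply_moves", "body": {"jaw": 4, "force": 40, "steps": [{"dp": [0, 0, 0], "delta_rot": [0, 0, 0]}, {"dp": [0, 0, 0], "delta_rot": [0, 0, 0]}, {"dp": [0, 0, 0], "delta_rot": [0, 0, 0]}, {"dp": [0, 0, 0], "delta_rot": [0, 0, 0]}, {"dp": [0, 0, 0], "delta_rot": [0, 0, 0]}, {"dp": [0, 0, 0], "delta_rot": [0, 0, 0]}, {"dp": [0, 0, 0], "delta_rot": [0, 0, 0]}, {"dp": [0, 0, 0], "delta_rot": [0, 0, 0]}]}}

```text
t: 14.67
eef_pos: [564.3, -35.7, 7.5]
ee_rot: [[0.001, 0.063, 0.998], [-0.002, 0.998, -0.063], [-1.0, -0.002, 0.001]]
force: [-0.5, 0.8, 5.6]
width: 0.123
```

{"method": "apply_moves", "body": {"steps": [{"dp": [0, 0.03, 0], "delta_rot": [0, 0, 0]}, {"dp": [0, 0.07, 0], "delta_rot": [0, 0, 0]}, {"dp": [0, 0.11, 0], "delta_rot": [0, 0, 0]}, {"dp": [0, 0.15, 0], "delta_rot": [0, 0, 0]}, {"dp": [0, 0.19, 0], "delta_rot": [0, 0, 0]}, {"dp": [0, 0.23, 0], "delta_rot": [0, 0, 0]}, {"dp": [0, 0.27, 0], "delta_rot": [0, 0, 0]}, {"dp": [0, 0.3, 0], "delta_rot": [0, 0, 0]}, {"dp": [0, 0.3, 0], "delta_rot": [0, 0, 0]}, {"dp": [-0.04, 0.31, 0], "delta_rot": [0, 0, 0]}, {"dp": [-0.08, 0.32, 0], "delta_rot": [0, 0, 0]}, {"dp": [-0.12, 0.33, 0], "delta_rot": [0, 0, 0]}, {"dp": [-0.12, 0.33, 0], "delta_rot": [0, 0, 0]}, {"dp": [-0.12, 0.33, 0], "delta_rot": [0, 0, 0]}]}}

```text
t: 15.83
eef_pos: [570.8, 46.5, 39.0]
ee_rot: [[0.004, 0.063, 0.998], [-0.002, 0.998, -0.063], [-1.0, -0.002, 0.005]]
force: [0.2, -0.1, -0.4]
width: 0.126
```

Run:
```python
from h import *
np.set_printoptions(precision=3,suppress=True)
w=shot('wrist');a=shot('top');b=shot('side')
v=np.hstack([cv2.resize(w['frame'],(400,300)),cv2.resize(b['frame'][140:290,200:400],(400,300),interpolation=cv2.INTER_CUBIC)])
cv2.imwrite('pics/w6.png',v[:,:,::-1])
s=arm.get_state();print(s['eef_pos'],s['width'],s['force'],s['qpos'])
```

```text
[569.208  46.395  37.142] 0.12094938484900644 [1.108 0.278 0.086] [-0.055  0.312  1.81  -0.003  1.018  0.009]
```

View pics/w6.png

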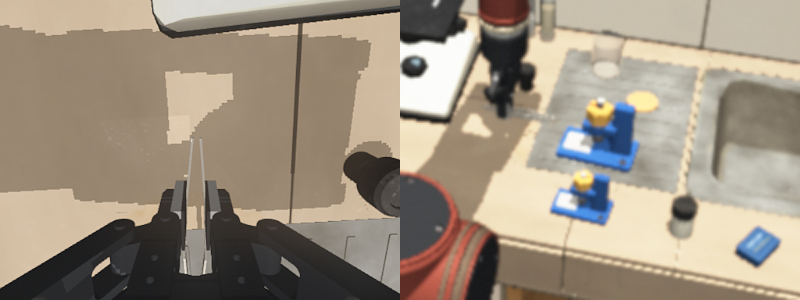

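Wrist half: the forceps are still gripped, tips at (196,138), same as before the draw, so no slip. Side half: they hang free of the clamp. Carrying them in front of the microscope at a low height (under 50 mm).

{"method": "apply_moves", "body": {"steps": [{"dp": [0, 0, -0.08], "delta_rot": [0, 0, 0]}, {"dp": [0, -0.01, -0.18], "delta_rot": [0, 0, 0]}, {"dp": [0, -0.02, -0.28], "delta_rot": [0, 0, 0]}, {"dp": [0, -0.03, -0.38], "delta_rot": [0, 0, 0]}, {"dp": [0, -0.03, -0.46], "delta_rot": [0, 0, 0]}, {"dp": [0, -0.03, -0.5], "delta_rot": [0, 0, 0]}, {"dp": [0, 0.03, -0.5], "delta_rot": [0, 0, 0]}, {"dp": [0, 0.12, -0.51], "delta_rot": [0, 0, 0]}, {"dp": [0, 0.22, -0.52], "delta_rot": [0, 0, 0]}, {"dp": [0, 0.32, -0.52], "delta_rot": [0, 0, 0]}, {"dp": [0, 0.42, -0.53], "delta_rot": [0, 0, 0]}, {"dp": [0, 0.52, -0.54], "delta_rot": [0, 0, 0]}, {"dp": [0, 0.62, -0.54], "delta_rot": [0, 0, 0]}, {"dp": [0, 0.72, -0.55], "delta_rot": [0, 0, 0]}, {"dp": [0, 0.82, -0.55], "delta_rot": [0, 0, 0]}, {"dp": [0, 0.9, -0.56], "delta_rot": [0, 0, 0]}, {"dp": [0, 0.95, -0.56], "delta_rot": [0, 0, 0]}, {"dp": [0, 0.95, -0.56], "delta_rot": [0, 0, 0]}, {"dp": [0, 0.95, -0.56], "delta_rot": [0, 0, 0]}]}}

```text
t: 17.57
eef_pos: [444.5, 292.3, 36.1]
ee_rot: [[0.001, 0.062, 0.998], [-0.003, 0.998, -0.062], [-1.0, -0.003, 0.001]]
force: [-0.0, -0.1, -0.4]
width: 0.122
```

Run:
```python
from h import *
np.set_printoptions(precision=3,suppress=True)
w=shot('wrist','w7.png');hsv=cv2.cvtColor(w['frame'],cv2.COLOR_RGB2HSV)
m=((abs(hsv[...,0].astype(int)-60)<15)&(hsv[...,1]>150)).astype(np.uint8)
c=max(cv2.findContours(m,0,2)[0],key=cv2.contourArea)
for p in cv2.approxPolyDP(cv2.convexHull(c),4,True)[:,0]: print(p,ray(w,*p,3)[:2])
s=arm.get_state();print(s['eef_pos'],s['ee_rot'],s['width'],s['force'],s['t'])
```

```text
[401   0] [522.574 401.177]
[377 251] [518.173 268.657]
[130 258] [371.213 273.206]
[89  0] [375.324 410.386]
[444.465 291.693  36.099] [[ 0.     0.063  0.998]
 [-0.003  0.998 -0.063]
 [-1.    -0.003  0.   ]] 0.12244549901773817 [ 0.547 -0.343  0.147] 17.6167
```

{"method": "apply_moves", "body": {"steps": [{"dp": [0, 0.08, 0], "delta_rot": [0, 0, 0]}, {"dp": [0, 0.17, 0], "delta_rot": [0, 0, 0.03]}, {"dp": [0, 0.26, -0.01], "delta_rot": [0, 0, 0.06]}, {"dp": [0.01, 0.317, -0.01], "delta_rot": [0, 0, 0.083]}, {"dp": [0.03, 0.317, -0.01], "delta_rot": [0, 0, 0.083]}, {"dp": [0.05, 0.317, -0.01], "delta_rot": [0, 0, 0.083]}, {"dp": [0.07, 0.317, -0.01], "delta_rot": [0, 0, 0.083]}, {"dp": [0.085, 0.317, -0.01], "delta_rot": [0, 0, 0.083]}, {"dp": [0.1, 0.317, -0.01], "delta_rot": [0, 0, 0.083]}, {"dp": [0.11, 0.317, -0.01], "delta_rot": [0, 0, 0.083]}, {"dp": [0.118, 0.317, -0.01], "delta_rot": [0, 0, 0.083]}, {"dp": [0.122, 0.317, -0.01], "delta_rot": [0, 0, 0.083]}, {"dp": [0.126, 0.317, -0.01], "delta_rot": [0, 0, 0.083]}, {"dp": [0.126, 0.317, -0.01], "delta_rot": [0, 0, 0.083]}, {"dp": [0.126, 0.317, -0.01], "delta_rot": [0, 0, 0.083]}]}}

```text
t: 18.87
eef_pos: [447.1, 371.0, 4.5]
ee_rot: [[0.006, 0.063, 0.998], [0.084, 0.994, -0.063], [-0.996, 0.084, 0.001]]
force: [0.7, -0.3, 0.1]
width: 0.119
```

{"method": "apply_moves", "body": {"steps": [{"dp": [0.003, 0, 0], "delta_rot": [0, 0, 0]}, {"dp": [0.006, 0, 0], "delta_rot": [0, 0, 0]}, {"dp": [0.006, 0, 0], "delta_rot": [0, 0, 0]}, {"dp": [0.006, 0, 0], "delta_rot": [0, 0, 0]}]}}

```text
t: 19.2
eef_pos: [447.3, 371.2, 3.9]
ee_rot: [[0.006, 0.063, 0.998], [0.084, 0.994, -0.063], [-0.996, 0.084, 0.001]]
force: [-2.5, -1.9, 6.2]
width: 0.118
```

{"method": "apply_moves", "body": {"jaw": 36, "steps": [{"dp": [0, 0, 0], "delta_rot": [0, 0, 0]}, {"dp": [0, 0, 0], "delta_rot": [0, 0, 0]}, {"dp": [0, 0, 0], "delta_rot": [0, 0, 0]}, {"dp": [0, 0, 0], "delta_rot": [0, 0, 0]}, {"dp": [0, 0, 0], "delta_rot": [0, 0, 0]}, {"dp": [0, 0, 0], "delta_rot": [0, 0, 0]}, {"dp": [-0.03, 0, 0], "delta_rot": [0, 0, 0]}, {"dp": [-0.08, 0, 0], "delta_rot": [0, 0, 0]}, {"dp": [-0.16, 0, 0], "delta_rot": [0, 0, 0]}, {"dp": [-0.28, 0, 0], "delta_rot": [0, 0, -0.083]}, {"dp": [-0.4, 0, 0], "delta_rot": [0, 0, -0.083]}, {"dp": [-0.5, -0.1, 0], "delta_rot": [0, 0, -0.083]}, {"dp": [-0.6, -0.3, 0], "delta_rot": [0, 0, -0.083]}, {"dp": [-0.6, -0.36, 0], "delta_rot": [0, 0, -0.083]}, {"dp": [-0.6, -0.36, 0], "delta_rot": [0, 0, -0.083]}, {"dp": [-0.6, -0.36, 0], "delta_rot": [0, 0, -0.083]}]}}

```text
t: 20.53
eef_pos: [441.5, 268.4, 147.8]
ee_rot: [[0.004, 0.065, 0.998], [-0.001, 0.998, -0.065], [-1.0, -0.001, 0.004]]
force: [0.1, -0.1, -0.5]
width: 0.422
```

Run:
```python
from h import *
np.set_printoptions(precision=3,suppress=True)
w=shot('wrist');a=shot('top');tr('wrist','forceps')
for l in ['tin','tube','eyepiece','objective_case','clamp_nut']: tr('top',l)
v=np.hstack([cv2.resize(w['frame'],(400,300)),cv2.resize(a['frame'][160:280,250:410],(400,300),interpolation=cv2.INTER_CUBIC)])
cv2.imwrite('pics/w8.png',v[:,:,::-1])
s=arm.get_state();print(s['eef_pos'],s['force'],s['t'])
print(proj(w,[446,345.5,3])*400/512)
```

```text
top tin 0.55 [364.0, 237.0, 387.0, 258.0] cen 376.4 247.6 260
top tube 0.61 [124.0, 167.0, 139.0, 182.0] cen 130.1 174.7 170
top eyepiece 0.46 [241.0, 152.0, 250.0, 162.0] cen 247.5 157.2 94
top eyepiece 0.32 [125.0, 168.0, 137.0, 183.0] cen 130.8 175.2 190
[440.472 269.647 145.365] [-0.178 -0.413 -0.319] 20.9333
[194.659  63.906]
```

View pics/w8.png

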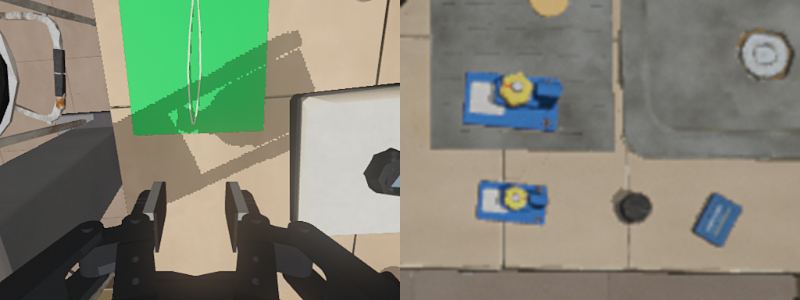

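Forceps lie on the green mat with the joined end at (194,123). The bystanders stand where they were. A numeric check of the middle comes first, then the hand-in.

Run:
```python
from h import *
w=shot('wrist');e=ray(w,194*1.28,123*1.28,6);u=ray(w,194.5*1.28,2*1.28,6)
d=(u-e)/np.linalg.norm(u-e);m=e+63.5*d;print(e,d,m)
if np.hypot(m[0]-446,m[1]-345.5)<25: print(arm.hand_in())
```

```text
[439.44180048 283.93457365   6.        ] [0.067732   0.99770355 0.        ] [443.74278258 347.28874915   6.        ]
the job is handed in; nothing more can be done
None
```

I unscrewed the larger clamp's nut, drew the forceps out and laid them on the green mat, then handed the job in at about 21 s of the 58 s allowed. No verdict was reported.

- **Nut:** I turned it in three swings of 56°, 60° and 42°, releasing and re-gripping between them. With the starting angle of about 0.2 rad, that makes roughly 2.95 rad by the swing angles. The red mark agreed, pointing about 168–170° from its zero in the picture.
- **Forceps:** I gripped them near the tips, drew them about 75 mm straight out before lifting, and carried them in front of the microscope below 50 mm. I tilted them slightly so the joined end touched the mat first, then let go.
- **Last checks:** the forceps' middle measured (444, 347) mm against a mat centre of about (446, 345.5), so they are about 3 mm off. The gripper was clear, with no load on the wrist.
- **Bystanders:** the tin, tube and eyepiece matched their starting positions. The network missed the white case, so I have only its look in the last top picture, where it stands in place.
- **Not confirmed:** in that last round the network also missed the forceps in the wrist view and the nut in the top view, and gave one low-confidence false eyepiece. The forceps' final position therefore comes from pixels I read by eye.

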